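# Fit the feed wheel on its splined shaft

## Robot

A 6-joint arm with a two-finger parallel gripper is mounted at the origin on the work surface. World frame = base frame: x ahead of the robot, y to its left, z up, the work surface at z = 0. Lengths are in mm, angles in rad, forces in N, time in s.
With the tool pointing down it reaches from about 275 to 750 mm from the base axis. Payload 10.2 kg.
Tool frame: the origin (TCP) lies at the very end of the fingers, on their centre line; the grasp point (between the pads) lies 19 mm behind it; z points along the fingers, y is the line along which they close (so a half turn about z gives the same grasp; the last joint's range is limited). The gripper opens to 85 mm and grips with 20 to 120 N. Pads are 22 mm wide; open, the fingers measure 114 mm over their backs; the gripper's body (76 mm by 85 mm) begins 54 mm behind the grasp point. The pads swing forward as they close: fully open they stand 13 mm farther back than shut.
Start: joints at [0.972, 0.313, 1.498, -0, 1.331, -0.223], TCP at [192.697, 488.364, 231.294] pointing down, gripper open.
Joint ranges: [-2.94, 2.94], [-0.97, 2.17], [0.19, 2.56], [-1.23, 4.37], [0.02, 3.11], [-2.88, 2.88]. Speed limits (rad/s): [2.39, 2.39, 3.01, 3.14, 3.14, 3.14].

## Interface

Orientations are given as a unit quaternion [w, x, y, z].
In Python, from rig import telemetry, optics, ctrl gives the robot as it stands.
- The arm moves only by the tool servo_tool, never from a script. Its argument "deltas" is a list of rows, each a list of 3 entries, a list of its own where there are three numbers: the shift along the tool's x, y, z in units of 20 cm (1.0 is 20 cm), then the turn, a rotation vector about the tool's x, y, z in units of 90 degrees (1.0 is 90 degrees), then the opening, from 0 (shut) to 1 (fully open). A call has 1 to 8 rows; each row shifts and turns the commanded pose from where the row before left it, along the tool's axes as they then stand; what a row does not reach is not made up. A row lasts 1/10 s, in which the tool goes at most 50 mm and 8.59 degrees, less where a joint would pass 70% of its speed; a pose out of reach is approached as far as the arm can. A call with a number of a shift or a turn outside -1 to 1 is refused whole. A call with a gripper value outside its range is refused whole. The fingers move at their own pace and stop on an object; "squeeze" is the grip in N (left out, the last holds). Time passes only in rows, so rows that do not move let the fingers close. It gives the time, the measured TCP pose, the force, the opening and the grip force at its end, in the units of the state.
- telemetry.sense(): the state, without advancing time (a new reading comes with each control period).
- optics.capture(name): name is "side" or "top" or "wrist"; returns the picture (420x560x3 uint8, blue, green, red); there is no depth.
- optics.camera_model(name): a dict with "vfov" (degrees; the focal length in pixels is half the picture's height over the tangent of half this angle, whatever the lens; pixels are square), "cx", "cy" (the principal point, pixels), "dist" ([k1, k2, p1, p2, k3] as OpenCV has them; the pictures are not rectified), "R" (3x3) and "t" (3): a world point X has camera coordinates R X + t; the wrist camera has in their place "mount" (4x4, takes a point from camera to tool coordinates, whose origin is the TCP and whose axes are the flange's). Camera axes: x right, y down, z forward; pixel columns grow to the right and rows downward; lengths in mm; the calibration is good to about 2 mm. A picture is of the moment at which its call begins: read the wrist's pose just before it. camera_model takes no time and is no camera call.
- ctrl.finish_job(): hands the job in; it is judged then, once.
The state is a dict: "time_s": time; "joints": joint angles; "dq": joint speeds; "tau": joint torques, N m; "eef_pos": TCP position; "ee_rot": TCP orientation; "force": force on the tool from outside, world axes, zero at the start; "wrist_torque": the same for the moment, N m; "grip_width": opening from 0.0 (shut) to 1.0 (fully open); "grip_force": force on a finger pad.
Only numpy, scipy, OpenCV 4.12 (cv2) and the standard library are available. Lean on these libraries where they do the work, as an engineer would, in place of code of your own. Each camera call takes 0.05 s, during which the arm holds its last target. There are 200 camera calls.

## Task

Finish fitting the three-armed feed wheel, which hangs unmeshed on the nose of the upright splined shaft. First take the black transit cap off the shaft's nose and put it into the tray cell that is empty but for a cork liner; then rock the wheel round until its teeth mesh and it drops, and press it fully home, so that the stiff ring under it sits down on the white boss. Last, slip the loose steel collar over the nose until it sits flat on the wheel's hub, leave everything at rest there, and do not disturb the other things on the bench and in the tray.

Things in the scene. Friction and masses are not known exactly. Their poses are not given: they have to be found in the camera images.
- stand: fixed white block, foot 120x120x22 mm, with a round boss (radius 33, top 85 mm above the table) holding an upright steel shaft. Origin: shaft axis at table level. Shaft: six splines (6 mm wide, tip radius 14, root radius 10 mm) at 0, 60, 120.. degrees from the stand's x axis, tops 115 mm above the table. Place and yaw vary.
- wheel: loose aluminium wheel, 0.35 kg: round hub, radius 34, height 24 mm, bore with six grooves (1.5 mm play each side of the splines). Origin: centre of hub's underside; at the start its teeth stand on the spline ends (115 mm above the table), 17 to 43 degrees counter-clockwise from mesh. It meshes when its yaw is the stand's plus any multiple of 60 degrees (within 6), and falls 8 mm onto the ring.
- nose_tip (a point): end of the shaft's smooth nose, 155 mm above the table, on the shaft axis. The nose has radius 10 mm from the spline tops up to 149 mm, then a cone to radius 6 mm at the end.
- hub_top (a point): centre of the hub's flat top, axes as the wheel's, 24 mm above its underside; 117 mm above the table when fully home. Three steel arms 12 mm thick at 0, 120 and 240 degrees from the wheel's x axis, centre line 12 mm below this point, each end in a black ball of radius 12 mm, 98 mm from the axis. Pushing an arm sideways turns the wheel, either way.
- thrust_ring (a joint): black ring, radius 26, thickness 8 mm, round the shaft under the wheel. 0 = raised (start), top 107 mm above the table; 0.014 = down on the boss, top 93 mm above the table. Stiff: about 10 N of steady friction, no spring, stays where pushed. Pressing the hub with 10 to 20 N takes it down.
- cap_mid (a point): middle of the black transit cap, a plain cylinder 32 mm in diameter and 28 mm high, 30 g, z along its axis (up at the start). A hole 24 mm wide and 12 mm deep in its lower end stands loosely over the nose at the start (cap underside 143, top 171 mm above the table). It lifts straight off.
- collar: loose plain steel collar, a ring 36 mm in outer diameter, 20 mm high, with a bore of 23.4 mm, about 60 g, standing flat on the table to the robot's right. Origin: centre of its underside, z along the bore.
- tray: fixed grey plastic tray, 155 x 155 mm and 26 mm high, floor 5 mm thick, divided by two crossing dividers (tops 23 mm above the table) into four cells of 70 x 70 mm centred 37.5 mm either way from its middle. Origin: centre of its underside.
- liner: square of cork, 62 x 62 mm and 1.5 mm thick, lying fixed on the floor of the one empty cell. Origin: centre of its underside (5 mm above the table), axes along the tray's walls. Which cell it is in varies.
- tray_nut: bystander: hexagonal steel nut, 30 mm across flats and 14 mm high, in a tray cell; origin at the centre of its underside
- tray_bush: bystander: brass bush, 34 mm in diameter and 24 mm high, in a tray cell; origin at the centre of its underside
- tray_foot: bystander: stepped rubber foot, 40 mm in diameter and 22 mm high, in a tray cell; origin at the centre of its underside
- big_nut: bystander: hexagonal steel nut, 36 mm across flats and 16 mm high, on the table far to the right; origin at the centre of its underside
- jar: bystander: closed jar, 52 mm in diameter and 60 mm high, beyond the stand; origin at the centre of its underside
- vial: bystander: small closed bottle, 28 mm in diameter and 45 mm high, near the tray's corner towards the robot; origin at the centre of its underside
- spanner: bystander: steel spanner, 150 mm long, lying beyond the tray; origin at its underside
- cap: the transit cap itself; origin at the centre of its open underside, 14 mm below point cap_mid, z up along its axis
Mind the look-alikes: they are no part of the job. What is shaped like the cap but blue or pink is not meant.

How it is judged:
By the outcome, as a careful person would: the job done as asked, in the order asked, and still so for the second after the job is handed in, with the robot touching nothing.
It also fails if it takes over 72 s, if anything falls off the work surface, if the arm or the gripper's body presses on something with over 40 N, if the wrist force passes 120 N, or if a joint passes its speed limit or range.

## Working session

There is one attempt and no reset: what is moved stays moved. The work goes in short steps, Python scripts to look and compute and a tool call to move; the robot and the scene stay as the last step left them, time stands still between calls to the robot, and variables do not carry over. Pictures are saved under pics/ and viewed, at most 10 in all, crops included, and the job is handed in when it is done.

Besides the shell and the picture viewer there is one more tool, called as name([rows], argument=value, ...), one row to a line, values as JSON. servo_tool: Moves the arm, as the interface text tells. Its arguments: {"type":"object","properties":{"deltas":{"type":"array"},"squeeze":{"type":"number"}},"required":["deltas"]}

```bash
mkdir -p pics; cat > h.py <<'E'
import numpy as np, cv2
from rig import telemetry, optics, ctrl
from scipy.spatial.transform import Rotation as Ro
def K(m): 
    f=210/np.tan(np.radians(m["vfov"]/2)); return np.array([[f,0,m["cx"]],[0,f,m["cy"]],[0,0,1.]])
def RT(name,s=None):
    m=optics.camera_model(name)
    if "mount" in m:
        s=s or telemetry.sense(); M=np.array(m["mount"]); T=np.eye(4)
        T[:3,:3]=tool_R(s); T[:3,3]=s["eef_pos"]
        W=np.linalg.inv(T@M); return m,W[:3,:3],W[:3,3]
    return m,np.array(m["R"]),np.array(m["t"])
def tool_R(s):
    q=s["ee_rot"]; return Ro.from_quat([q[1],q[2],q[3],q[0]]).as_matrix()
def proj(name,X,s=None):
    m,R,t=RT(name,s); return cv2.projectPoints(np.array(X,float).reshape(-1,3),cv2.Rodrigues(R)[0],t,K(m),np.array(m["dist"],float))[0].reshape(-1,2)
def ray(name,uv,z,s=None):
    m,R,t=RT(name,s); p=cv2.undistortPoints(np.array(uv,float).reshape(-1,1,2),K(m),np.array(m["dist"],float)).reshape(-1,2)
    d=np.c_[p,np.ones(len(p))]@R; c=-R.T@t; return c+d*((z-c[2])/d[:,2])[:,None]
def snap(name,fn):
    s=telemetry.sense(); im=optics.capture(name); cv2.imwrite("pics/"+fn,im); return im,s
def go(X,s=None):
    s=s or telemetry.sense(); return tool_R(s).T@(np.array(X)-s["eef_pos"])/200
E
python3 - <<'E'
from h import *
a,s=snap("top","top0.png"); b,_=snap("side","side0.png")
for n in("top","side"):
    m,R,t=RT(n); print(n,m["vfov"],m["dist"],-R.T@t, R[2])
print(optics.camera_model("wrist")); print(s)
E
```

```text
top 57.81515560977376 [0.02119726 0.         0.         0.         0.        ] [518.27504571   7.21115557 984.87068277] [ 0.09374062 -0.0121568  -0.99552243]
side 47.242060416662895 [-0.04912531  0.          0.          0.          0.        ] [ 120.7445044  -677.30182768  731.24163689] [ 0.46896947  0.67748567 -0.56663993]
{'vfov': 62.58434880066242, 'cx': 275.6923622533194, 'cy': 210.3626615176629, 'dist': array([-0.0799308,  0.       ,  0.       ,  0.       ,  0.       ]), 'mount': array([[ 2.15447995e-04, -9.51528794e-01, -3.07559600e-01,
         7.87299973e+01],
       [ 9.99999877e-01,  3.42387615e-04, -3.58771781e-04,
         4.58544388e-02],
       [ 4.46686278e-04, -3.07559485e-01,  9.51528751e-01,
        -1.42995913e+02],
       [ 0.00000000e+00,  0.00000000e+00,  0.00000000e+00,
         1.00000000e+00]])}
{'time_s': 0.0, 'joints': array([ 9.71593308e-01,  3.13501356e-01,  1.49843908e+00,  1.41475156e-05,
        1.33098845e+00, -2.23401087e-01]), 'dq': array([-0.00071869,  0.00023892, -0.00136488,  0.00069352, -0.00065091,
       -0.00097549]), 'tau': array([-7.70548522e-04, -4.12268722e+01, -2.59743726e+01, -2.44229177e-04,
        4.14613154e-03, -3.59356841e-05]), 'eef_pos': array([192.54717919, 488.14487286, 230.708044  ]), 'ee_rot': array([-2.73411481e-04,  1.86798834e-01,  9.82397959e-01, -6.09647649e-04]), 'force': array([ 0.29354163,  1.44864303, -0.19321541]), 'wrist_torque': array([0.00136637, 0.03792635, 0.01141138]), 'grip_force': 0.0, 'grip_width': 1.0036879774679763}
```

View pics/top0.png

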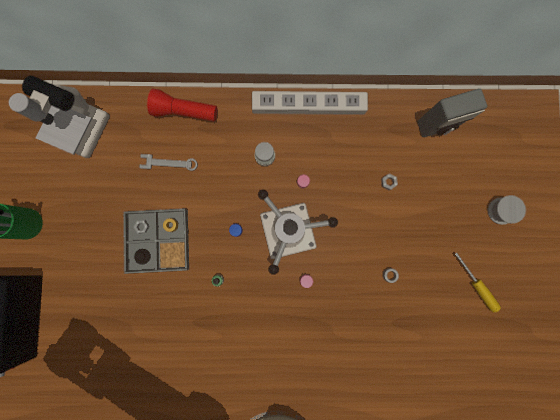

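View pics/side0.png

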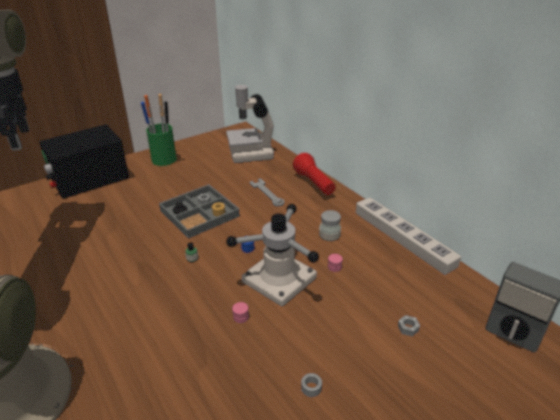

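The black cap is on the nose at top (290,228) and side (279,222). Its look-alikes are pink at (303,181) and (307,281) and blue at (236,230). The collar is the ring at (391,275), and the hexagon at (390,182) is the big nut. The liner cell is at (172,256). Next I'll take a close crop and measurements.

```bash
python3 - <<'E'
from h import *
im=cv2.imread("pics/top0.png")
c=cv2.resize(im[165:300,225:345],None,fx=5,fy=4.4,interpolation=cv2.INTER_CUBIC)
sd=cv2.imread("pics/side0.png")[190:310,215:335]
c=np.hstack([cv2.resize(im[165:300,120:345],(500,300),interpolation=3),cv2.resize(sd,(300,300),interpolation=3)])
d=cv2.resize(im[170:290,235:345],(550,300),interpolation=3); d=cv2.copyMakeBorder(d,0,0,0,250,0)
cv2.imwrite("pics/c0.png",np.vstack([c,d]))
g=im.max(2)
B=[]
for u,v in[(333,222),(263,194),(274,269)]:
    w=(g[v-9:v+10,u-9:u+10]<45).astype(np.uint8); n,l,st,ce=cv2.connectedComponentsWithStats(w)
    i=1+np.argmax(st[1:,4]); p=ce[i]+[u-9,v-9]; X=ray("top",p,127)[0]; B.append(X); print(p,st[i,4],X)
c=np.mean(B,0); print("axis",c,[ (np.linalg.norm(b-c),np.degrees(np.arctan2(*(b-c)[[1,0]]))) for b in B])
print("cap",ray("top",[(290,228)],171), "collar",ray("top",[(391.5,275.5)],20))
print("liner",ray("top",[(172,256)],6.5),"tray corners",ray("top",[(124,211),(186,209),(188,271),(126,273)],26))
print("foot",ray("top",[(261,211),(305,205),(316,249),(271,256)],22))
print(proj("side",[c[0],c[1],171]))
E
```

```text
[335.2 219.2] 5 [ 583.93709532 -129.09157317  127.        ]
[259.625 193.75 ] 8 [640.86201415  42.61917514 127.        ]
[272.15384615 271.38461538] 13 [466.25264781  12.83125053 127.        ]
axis [563.68391909 -24.54704917 127.        ] [(np.float64(106.48825590756152), np.float64(-79.03603159400174)), (np.float64(102.31207183668893), np.float64(41.03226041037922)), (np.float64(104.35511445253606), np.float64(159.01130812100305))]
cap [[561.03372055 -24.99065085 171.        ]] collar [[ 451.22904117 -286.3932571    20.        ]]
liner [[496.67284395 268.4700079    6.5       ]] tray corners [[608.92616617 386.56068125  26.        ]
 [615.04799257 232.00032862  26.        ]
 [460.25802019 222.52987193  26.        ]
 [454.9584536  374.76396977  26.        ]]
foot [[611.64655508  42.99966786  22.        ]
 [627.77368299 -68.97150985  22.        ]
 [516.2838759  -96.64431434  22.        ]
 [498.13265842  16.70651979  22.        ]]
[[277.53331239 216.11670099]]
```

View pics/c0.png

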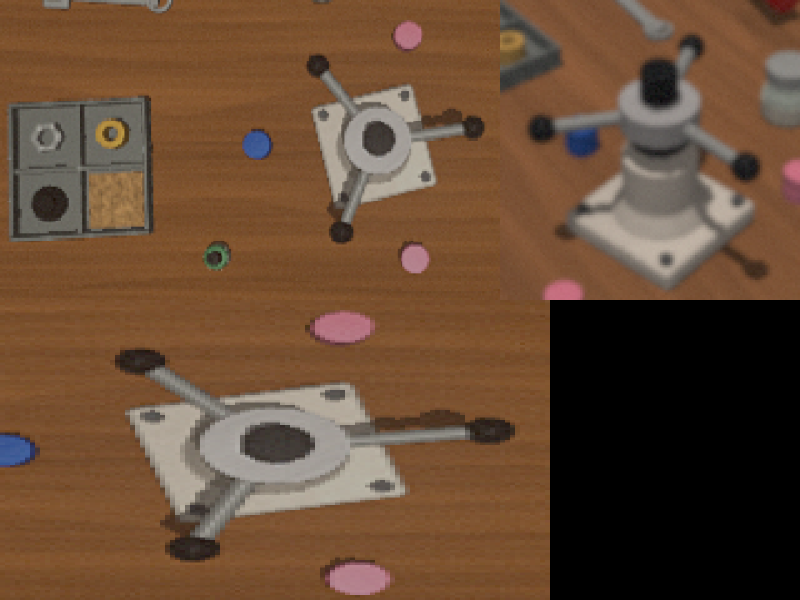

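The crop confirms the black cap on the nose, with the blue and pink ones standing on the table. The shaft axis is near (562,-25). Wheel yaw is about 40° and the foot's is about 10°, so the turn is about 30°, within the stated range.

servo_tool([
  [[-0.1,-0.06,0],[0,0,0],1],
  [[-0.2,-0.128,0],[0,0,0],1],
  [[-0.2,-0.128,0],[0,0,0],1],
  [[-0.2,-0.128,0],[0,0,0],1],
  [[-0.2,-0.128,0],[0,0,0],1],
  [[-0.2,-0.128,0],[0,0,0],1],
  [[-0.2,-0.128,0],[0,0,0],1],
  [[-0.2,-0.128,0],[0,0,0],1],
])

```text
time_s: 0.9
eef_pos: [402.3, 198.6, 231.2]
ee_rot: [-0.0, 0.187, 0.982, 0.0]
force: [1.4, 2.0, -0.4]
grip_width: 1.001
grip_force: 0.0
```

servo_tool([
  [[-0.2,-0.128,0],[0,0,0],1],
  [[-0.2,-0.128,0],[0,0,0],1],
  [[-0.2,-0.128,0],[0,0,0],0.8],
  [[-0.2,-0.128,0],[0,0,0],0.8],
  [[-0.2,-0.128,0],[0,0,0],0.8],
  [[-0.2,-0.128,0],[0,0,0],0.8],
  [[-0.16,-0.1,0],[0,0,0],0.8],
  [[0,0,0],[0,0,0],0.8],
])

```text
time_s: 1.7
eef_pos: [592.1, -64.6, 229.8]
ee_rot: [-0.001, 0.189, 0.982, -0.0]
force: [-0.8, 0.2, 0.2]
grip_width: 0.801
grip_force: 0.0
```

```bash
python3 - <<'E'
from h import *
im,s=snap("wrist","w1.png"); print(s["eef_pos"],s["joints"],s["time_s"])
E
```

```text
[592.14982309 -64.60243607 229.79148332] [-3.04899644e-01  4.72447772e-01  1.27183583e+00 -6.39778870e-04
  1.39847762e+00 -1.49580413e+00] 1.7
```

View pics/w1.png

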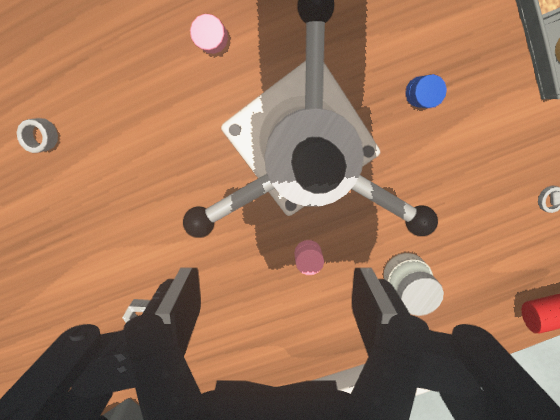

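The wrist view shows the cap top at (318,160), the wheel balls at (316,8), (198,222) and (421,221), and the collar at (37,135). I overshot by about 50 mm.

```bash
python3 - <<'E'
from h import *
im=cv2.imread("pics/w1.png"); s=telemetry.sense()
g=im.max(2).astype(np.uint8)
w=(g[125:200,280:360]<48).astype(np.uint8); n,l,st,ce=cv2.connectedComponentsWithStats(w); i=1+np.argmax(st[1:,4]);print(st[i],ce[i]+[280,125])
B=ray("wrist",[(316,6),(198.5,221.5),(421.5,221)],127,s); c=B.mean(0); print(B,c,[np.degrees(np.arctan2(*(b-c)[[1,0]])) for b in B],[np.linalg.norm(b-c) for b in B])
print("cap", ray("wrist",[(318,158)],171,s), "foot",ray("wrist",[(222,127),(379,150),(290,216)],22,s))
print("circle", np.round(proj("wrist",[[c[0]+16*np.cos(a),c[1]+16*np.sin(a),171] for a in np.arange(0,6.2,np.pi/2)],s)))
print("collar",ray("wrist",[(37,134)],20,s))
E
```

```text
[52 20  1  1  1] [332. 145.]
[[ 472.52496639   12.61562042  127.        ]
 [ 578.37709046 -120.51036612  127.        ]
 [ 640.97952948   38.08416692  127.        ]] [563.96052878 -23.27019293 127.        ] [np.float64(158.57142882260518), np.float64(-81.5669136642887), np.float64(38.54129313949896)] [np.float64(98.22552452341499), np.float64(98.30304437178968), np.float64(98.4697107759612)]
cap [[557.74375218 -22.43965889 171.        ]] foot [[522.17833135 -92.77852999  22.        ]
 [601.83710129  46.60313255  22.        ]
 [634.65010812 -63.305355    22.        ]]
circle [[329. 192.]
 [346. 158.]
 [311. 143.]
 [295. 178.]]
collar [[ 453.23169396 -277.01508249   20.        ]]
```

servo_tool([
  [[0.105,0.07,0],[0,0,0],0.7],
  [[0.105,0.07,0],[0,0,0],0.7],
  [[0,0,0.15],[0,0,0],0.6],
  [[0,0,0.15],[0,0,0],0.6],
  [[0,0,0.1],[0,0,0],0.6],
  [[0,0,0.025],[0,0,0],0.6],
  [[0,0,0],[0,0,0],0.6],
  [[0,0,0],[0,0,0],0.6],
])

```text
time_s: 2.55
eef_pos: [562.5, -19.2, 147.6]
ee_rot: [0.001, 0.187, 0.982, -0.0]
force: [0.1, 0.5, 0.5]
grip_width: 0.599
grip_force: 0.0
```

```bash
python3 - <<'E'
from h import *
im,s=snap("wrist","w2.png"); print(s["eef_pos"],s["joints"],s["time_s"])
E
```

```text
[562.49629033 -19.20737516 147.59809712] [-2.42280098e-01  4.69870560e-01  1.49814174e+00  2.50340329e-05
  1.17165818e+00 -1.43775491e+00] 2.55
```

View pics/w2.png

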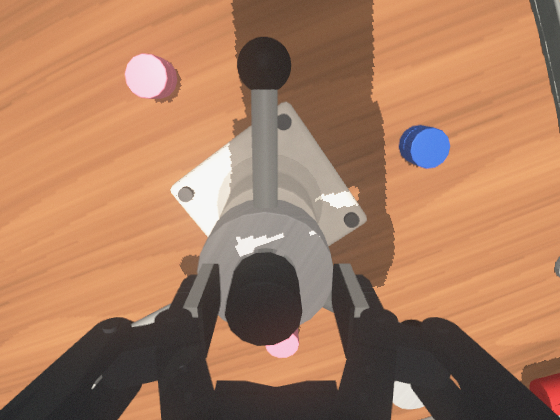

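Cap at (263,298), fingers at 218 to 335 px. The cap sits about 5 mm to the tool's -y, so I'll correct and grip.

servo_tool([
  [[-0.006,-0.022,0.012],[0,0,0],0.6],
  [[0,0,0],[0,0,0],0.3],
  [[0,0,0],[0,0,0],0.2],
  [[0,0,0],[0,0,0],0.2],
  [[0,0,0],[0,0,0],0.2],
  [[0,0,0],[0,0,0],0.2],
  [[0,0,-0.05],[0,0,0],0.2],
  [[0,0,-0.15],[0,0,0],0.2],
], squeeze=30)

```text
time_s: 3.4
eef_pos: [560.4, -23.4, 182.3]
ee_rot: [-0.003, 0.187, 0.982, 0.0]
force: [0.6, 0.3, -0.1]
grip_width: 0.363
grip_force: 29.8
```

```bash
python3 - <<'E'
from h import *
s=telemetry.sense(); print(s["eef_pos"],s["grip_width"],s["grip_force"],s["time_s"])
# tray cell pose from top image: liner mask
im=cv2.imread("pics/top0.png"); h=cv2.cvtColor(im,cv2.COLOR_BGR2HSV)
w=((im[236:276,154:192,2]>135)).astype(np.uint8); w=cv2.morphologyEx(w,cv2.MORPH_OPEN,np.ones((3,3)))
n,l,st,ce=cv2.connectedComponentsWithStats(w); i=1+np.argmax(st[1:,4]); print(st[i])
ys,xs=np.where(l==i); r=cv2.minAreaRect(np.c_[xs+154,ys+236].astype(np.float32)); print(r); c=ray("top",[r[0]],6.5)[0]; print(c)
b=ray("top",cv2.boxPoints(r),6.5); e=b-np.roll(b,1,0); print(np.linalg.norm(e,axis=1),np.degrees(np.arctan2(e[:,1],e[:,0])))
print(go([c[0],c[1],200]))
E
```

```text
[560.38456405 -23.44646423 182.34147777] 0.3627343383860781 29.81657319702208 3.4
[  6   7  24  24 507]
((171.5, 254.5), (23.0, 23.0), 90.0)
[500.45610254 269.85899212   6.5       ]
[58.10110918 58.26395264 58.17665447 57.9251777 ] [   2.07858084  -89.7299549  -178.25761275   90.18569182]
[ 0.8174335   1.25421163 -0.08389892]
```

servo_tool([
  [[0.07,0.105,-0.03],[0,0,0],0.2],
  [[0.11,0.165,0],[0,0,0],0.2],
  [[0.12,0.18,0],[0,0,0],0.2],
  [[0.12,0.18,0],[0,0,0],0.2],
  [[0.12,0.18,0],[0,0,0],0.2],
  [[0.12,0.18,0],[0,0,0],0.2],
  [[0.1,0.15,0],[0,0,0],0.2],
  [[0.06,0.1,0],[0,0,0],0.2],
])

```text
time_s: 4.2
eef_pos: [498.9, 269.5, 190.3]
ee_rot: [-0.0, 0.186, 0.983, 0.0]
force: [-0.4, 0.0, 0.3]
grip_width: 0.37
grip_force: 29.8
```

servo_tool([
  [[0,0,0.12],[0,0,0.08],0.2],
  [[0,0,0.15],[0,0,0.08],0.2],
  [[0,0,0.1],[0,0,0.062],0.2],
  [[0,0,0],[0,0,0],0.2],
  [[0,0,0],[0,0,0],0.2],
])

```text
time_s: 4.7
eef_pos: [500.4, 267.1, 116.8]
ee_rot: [0.0, 0.353, 0.936, 0.0]
force: [-0.6, -0.2, 0.1]
grip_width: 0.362
grip_force: 29.8
```

```bash
python3 - <<'E'
from h import *
im,s=snap("wrist","w3.png"); print(s["eef_pos"],s["ee_rot"],s["time_s"]); print(proj("wrist",[s["eef_pos"]],s))
E
```

```text
[500.35074498 267.14712233 116.81070589] [1.71514508e-04 3.53115228e-01 9.35579781e-01 2.83739991e-04] 4.7
[[275.50356969 276.84461093]]
```

View pics/w3.png

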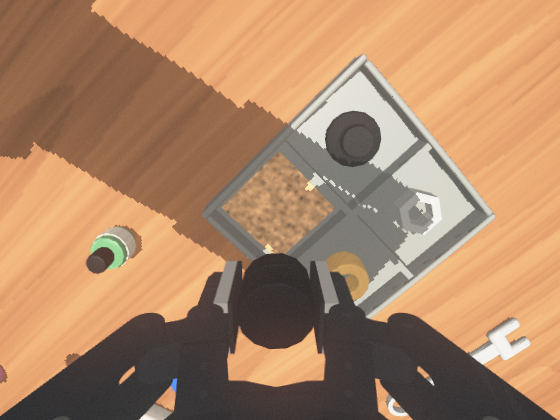

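Cap held at (276,300). Liner corners at left (221,209), top (281,153) and right (342,208).

```bash
python3 - <<'E'
from h import *
s=telemetry.sense()
X=ray("wrist",[(221,209),(281,153),(342,208)],6.5,s); print(X, np.linalg.norm(X[0]-X[1]),np.linalg.norm(X[1]-X[2])); c=(X[0]+X[2])/2; e=X[2]-X[0]
print(c,np.degrees(np.arctan2(e[1],e[0])), go([c[0],c[1],11],s))
print(ray("wrist",[(363,57),(493,215),(205,214)],26,s))
E
```

```text
[[474.60819828 234.0802892    6.5       ]
 [472.71277771 297.24338769   6.5       ]
 [535.80963172 304.78135374   6.5       ]] 63.19153132183931 63.545526341007026
[505.208915   269.43082147   6.5       ] 49.11933541190414 [-0.00915066  0.02250483  0.53175112]
[[458.39413799 378.54052797  26.        ]
 [607.86608285 387.77085907  26.        ]
 [467.13886647 229.34690792  26.        ]]
```

servo_tool([
  [[-0.009,0.022,0.1],[0,0,0],0.2],
  [[0,0,0.15],[0,0,0],0.2],
  [[0,0,0.15],[0,0,0],0.2],
  [[0,0,0.1],[0,0,0],0.2],
  [[0,0,0.027],[0,0,0],0.2],
  [[0,0,0],[0,0,0],0.2],
  [[0,0,0.005],[0,0,0],0.2],
  [[0,0,0],[0,0,0],0.2],
])

```text
time_s: 5.55
eef_pos: [505.1, 269.2, 10.8]
ee_rot: [0.001, 0.354, 0.935, 0.001]
force: [-0.5, -0.3, -0.9]
grip_width: 0.361
grip_force: 29.8
```

servo_tool([
  [[0,0,0.008],[0,0,0],0.2],
  [[0,0,0],[0,0,0],0.2],
  [[0,0,0],[0,0,0],0.46],
  [[0,0,0],[0,0,0],0.48],
  [[0,0,0],[0,0,0],0.48],
  [[0,0,-0.03],[0,0,0],0.48],
  [[0,0,-0.15],[0,0,0],0.48],
  [[0,0,-0.22],[0,0,0],0.48],
])

```text
time_s: 6.35
eef_pos: [503.2, 268.6, 87.5]
ee_rot: [-0.002, 0.354, 0.935, -0.001]
force: [0.7, 0.1, 0.0]
grip_width: 0.483
grip_force: 0.0
```

servo_tool([
  [[0,0,-0.2],[0,0,-0.08],0.48],
  [[0,0,-0.2],[0,0,-0.08],0.48],
  [[0,0,-0.1],[0,0,-0.062],0.48],
  [[-0.04,-0.11,0],[0,0,0],0.4],
  [[-0.08,-0.21,0],[0,0,0],0.4],
  [[-0.08,-0.21,0],[0,0,0],0.4],
  [[-0.08,-0.21,0],[0,0,0],0.4],
  [[-0.08,-0.21,0],[0,0,0],0.4],
])

```text
time_s: 7.15
eef_pos: [501.2, 64.2, 188.5]
ee_rot: [0.0, 0.187, 0.982, 0.0]
force: [0.2, -0.5, 0.0]
grip_width: 0.399
grip_force: 0.0
```

servo_tool([
  [[-0.08,-0.2,0],[0,0,0],0.4],
  [[-0.04,-0.107,0],[0,0,0],0.4],
  [[0,0,0],[0,0,0],0.4],
  [[0,0,0],[0,0,0],0.4],
])

```text
time_s: 7.55
eef_pos: [501.3, -0.0, 188.2]
ee_rot: [0.0, 0.187, 0.982, 0.0]
force: [-0.9, -0.3, -0.0]
grip_width: 0.4
grip_force: 0.0
```

```bash
python3 - <<'E'
from h import *
im,s=snap("wrist","w4.png"); tp,_=snap("top","t4.png"); print(s["eef_pos"],s["ee_rot"],s["time_s"])
c=cv2.resize(tp[200:285,115:200],(380,380),interpolation=3); cv2.imwrite("pics/c4.png",np.hstack([cv2.resize(im[:, 70:490],(380,380)),c]))
E
```

```text
[ 5.01329333e+02 -9.10243333e-03  1.88215325e+02] [1.44706839e-04 1.87187516e-01 9.82324183e-01 1.14850818e-04] 7.55
```

View pics/c4.png

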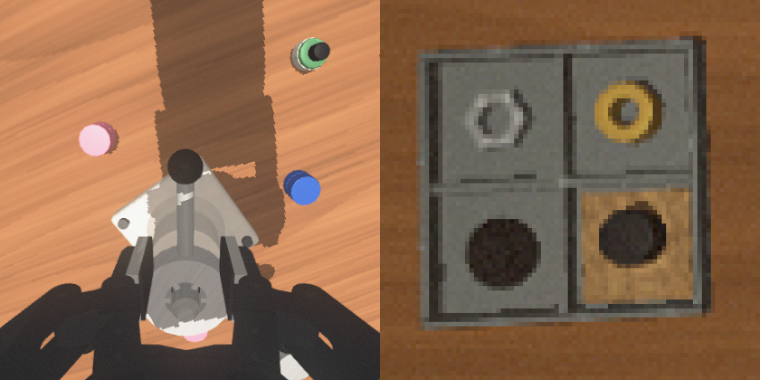

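The cap is upright on the cork at (630,235 of the right half). The arm lies centred between the fingers at (186,200). Next I straddle it and turn the wheel.

servo_tool([
  [[0,0,0.15],[0,0,0],0.35],
  [[0,0,0.15],[0,0,0],0.35],
  [[0,0,0.09],[0,0,0],0.35],
  [[0,0,0],[0,0,0],0.35],
  [[-0.001,0.025,0],[0,0,0.05],0.35],
  [[-0.001,0.025,0],[0,0,0.05],0.35],
  [[-0.001,0.025,0],[0,0,0.05],0.35],
  [[0,0,0],[0,0,0],0.35],
])

```text
time_s: 8.45
eef_pos: [509.1, 14.0, 111.1]
ee_rot: [0.001, 0.301, 0.954, 0.0]
force: [0.5, 0.2, -0.2]
grip_width: 0.35
grip_force: 0.0
```

servo_tool([
  [[-0.001,0.018,0],[0,0,0.035],0.35],
  [[-0.001,0.018,0],[0,0,0.035],0.35],
  [[-0.001,0.018,0],[0,0,0.035],0.35],
  [[-0.001,0.018,0],[0,0,0.035],0.35],
  [[0,0,0],[0,0,0],0.35],
])

```text
time_s: 8.95
eef_pos: [518.6, 24.0, 110.6]
ee_rot: [0.001, 0.403, 0.915, 0.0]
force: [0.2, -0.9, 0.9]
grip_width: 0.351
grip_force: 0.0
```

```bash
python3 - <<'E'
from h import *
im,s=snap("wrist","w5.png"); b,_=snap("side","s5.png"); print(s["eef_pos"],s["ee_rot"],s["time_s"],s["force"])
c=cv2.resize(b[190:310,215:335],(380,380),interpolation=3); cv2.imwrite("pics/c5.png",np.hstack([cv2.resize(im[:, 70:490],(380,380)),c]))
E
```

```text
[518.64945542  24.01062958 110.61949818] [5.28038430e-04 4.02714893e-01 9.15325308e-01 1.29076452e-04] 8.95 [ 0.22036713 -0.91808753  0.86759407]
```

View pics/c5.png

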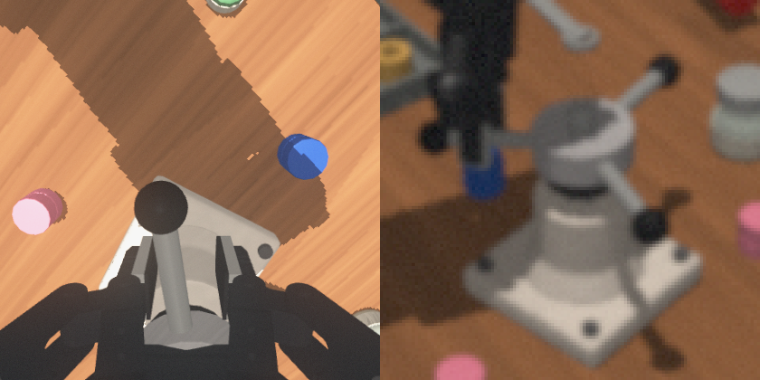

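The wheel has turned about 18° and is still up. I'll continue gently.

servo_tool([
  [[0,0.013,0],[0,0,0.025],0.35],
  [[0,0.013,0],[0,0,0.025],0.35],
  [[0,0.013,0],[0,0,0.025],0.35],
  [[0,0,0],[0,0,0],0.35],
  [[0,0,0],[0,0,0],0.35],
])

```text
time_s: 9.55
eef_pos: [524.2, 28.6, 110.0]
ee_rot: [0.0, 0.456, 0.89, 0.0]
force: [0.4, 0.2, 0.2]
grip_width: 0.346
grip_force: 0.0
```

```bash
python3 - <<'E'
from h import *
s=telemetry.sense();b,_=snap("side","s6.png"); print(s["eef_pos"],s["time_s"],s["force"],s["wrist_torque"])
# hub height: template of front ball / hub between s5,s6 : vertical offset of right half hub
a=cv2.imread("pics/s5.png")
f=lambda i:cv2.resize(i[205:260,255:310],None,fx=4,fy=4,interpolation=3)
T=f(a)[60:180,100:190]; 
print(cv2.minMaxLoc(cv2.matchTemplate(f(b),T,cv2.TM_CCOEFF_NORMED))[1::2])
for z in(139,131): print(z,proj("side",[[562.5,-23.5,z],[562.5+24,-23.5-24,z]]))
c=[cv2.resize(i[190:310,215:335],(380,380),interpolation=3) for i in(a,b)]; cv2.imwrite("pics/c6.png",np.hstack(c))
E
```

```text
[524.1636942   28.58517861 110.04902885] 9.55 [0.39910998 0.18643264 0.2217327 ] [ 0.04243222 -0.01304606  0.03475573]
(0.8233543038368225, (96, 80))
139 [[276.91629146 228.77750149]
 [293.2539433  230.46037169]]
131 [[276.95580036 231.88166603]
 [293.21799217 233.57232488]]
```

View pics/c6.png

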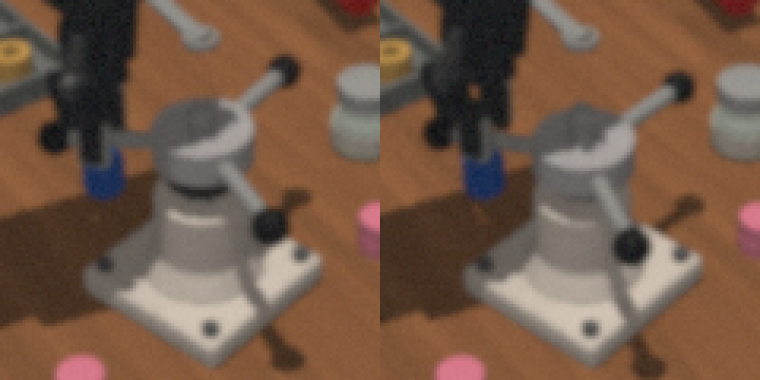

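The hub has dropped over the ring: in the right half it sits lower and the ring is hidden. Next I rise, centre over the nose and press with both fingertips.

servo_tool([
  [[0,-0.02,0],[0,0,0],0.4],
  [[0,0,-0.2],[0,0,0],0.45],
  [[0,0,-0.2],[0,0,0],0.47],
  [[-0.1,0.004,0],[0,0,0],0.47],
  [[-0.15,0.01,0],[0,0,0],0.47],
  [[-0.074,0.01,0],[0,0,0],0.47],
  [[0,0,0],[0,0,0],0.47],
  [[0,0,0],[0,0,0],0.47],
])

```text
time_s: 10.4
eef_pos: [562.1, -23.4, 189.7]
ee_rot: [-0.0, 0.457, 0.89, -0.0]
force: [-0.7, 0.8, -1.2]
grip_width: 0.469
grip_force: 0.0
```

```bash
python3 - <<'E'
from h import *
im,s=snap("wrist","w7.png"); print(s["eef_pos"],s["time_s"],s["force"])
# nose tip expected pixels for candidate axes; steel disc vs
for a in [(562.5,-23.5)]:
    print(np.round(proj("wrist",[[a[0],a[1],155],[a[0],a[1],131]],s)))
b=ray("wrist",[(275,300)],155,s);print(b)
g=cv2.cvtColor(im,cv2.COLOR_BGR2GRAY)
for r in range(230,345,12): print(r,g[r,200:352:8])
E
```

```text
[562.09546433 -23.37246418 189.65338657] 10.4 [-0.66603098  0.84019913 -1.17562277]
[[276. 247.]
 [276. 232.]]
[[581.97393237 -51.64790863 155.        ]]
230 [165 156 241 222 147 148 143 128 108 115 113 108 125 146 141 145 141  95
  96]
242 [153 157 101 118 144 147 144 147 129 126 131 125 118 144 144 142 142  98
  95]
254 [154 153 104  99 146 145 145 142 116 135 130 123 145 143 144 145 132 129
 126]
266 [153 167 125 125 198 145 143 145 142 145 145 145 143 141 142  63 119 119
 135]
278 [ 63  63 119  56 111 155 163 142 143 145 142 144 141 157 159  53  52 121
  54]
290 [ 63 116 118  51  66 166 162 162 158 158 160 164 166 158 151  53  52 119
 119]
302 [ 72 120  53  54  83 162 161 158 159 167 161 164 153 151 149  55  51  51
 116]
314 [ 53  55  55  48 162 159 167 164 166 158 163 153 159 166 166 162  51  58
  55]
326 [ 54  50  55  49 159 161 169 165 161 159 152 162 169 163 153 151  51  54
  50]
338 [ 49  53  50  53 172 170 163 163 155 152 164 166 160 159 150 146  53  52
  50]
```

The nose tip is at about (277,245), and I predicted (276,247), so it's centred. I'll lower and press.

servo_tool([
  [[0,0,0.13],[0,0,0],0.47],
  [[0,0,0.13],[0,0,0],0.47],
  [[0,0,0.02],[0,0,0],0.47],
  [[0,0,0.02],[0,0,0],0.47],
  [[0,0,0],[0,0,0],0.47],
])

```text
time_s: 10.95
eef_pos: [562.8, -23.4, 130.7]
ee_rot: [0.001, 0.457, 0.89, 0.0]
force: [-0.8, -0.5, -0.5]
grip_width: 0.473
grip_force: 0.0
```

servo_tool([
  [[0,0,0.015],[0,0,0],0.47],
  [[0,0,0.01],[0,0,0],0.47],
  [[0,0,0.01],[0,0,0],0.47],
])

```text
time_s: 11.25
eef_pos: [563.3, -23.6, 124.8]
ee_rot: [0.001, 0.457, 0.89, 0.0]
force: [-2.6, 0.8, 9.9]
grip_width: 0.469
grip_force: 4.9
```

Contact at TCP 125 with 10 N, so I press on.

servo_tool([
  [[0,0,0.01],[0,0,0],0.47],
  [[0,0,0.01],[0,0,0],0.47],
  [[0,0,0.01],[0,0,0],0.47],
  [[0,0,0.01],[0,0,0],0.47],
])

```text
time_s: 11.65
eef_pos: [563.3, -23.6, 116.9]
ee_rot: [0.001, 0.457, 0.89, 0.0]
force: [-2.0, 1.1, 9.8]
grip_width: 0.469
grip_force: 5.2
```

servo_tool([
  [[0,0,0.01],[0,0,0],0.47],
  [[0,0,0.01],[0,0,0],0.47],
])

```text
time_s: 11.85
eef_pos: [563.5, -23.7, 115.1]
ee_rot: [0.002, 0.457, 0.89, 0.0]
force: [-14.0, 3.1, 42.0]
grip_width: 0.469
grip_force: 21.0
```

Stop reached at about 14 mm of travel. I'll back off and check the height.

servo_tool([
  [[0,0,-0.02],[0,0,0],0.47],
  [[0,0,-0.08],[0,0,0],0.5],
  [[0,0,-0.2],[0,0,0],0.5],
  [[0,0,-0.15],[0,0,0],0.5],
  [[0,0,0],[0,0,0],0.5],
])

```text
time_s: 12.35
eef_pos: [564.4, -23.9, 205.8]
ee_rot: [0.004, 0.457, 0.89, 0.001]
force: [-0.3, -0.1, -0.1]
grip_width: 0.502
grip_force: 0.0
```

```bash
python3 - <<'E'
from h import *
im,s=snap("wrist","w8.png"); b,_=snap("side","s8.png"); print(s["eef_pos"],s["time_s"],s["force"],s["joints"])
def bl(i,r):
    w=(i.max(2)[r[1]:r[3],r[0]:r[2]]<50).astype(np.uint8); n,l,st,ce=cv2.connectedComponentsWithStats(w)
    for k in np.argsort(-st[1:,4])[:3]+1:
        print(st[k,4],ce[k]+r[:2])
for f in("s6.png","s8.png"):
    print(f); bl(cv2.imread("pics/"+f),np.array([280,205,330,285]))
for z in(107,121,115,105):
    a=np.radians(np.array([14.6,-105.4])); print(z,proj("side",np.c_[562.5+98*np.cos(a),-23.5+98*np.sin(a),[z,z]]).round(1).tolist())
# foot yaw fit & collar
print(go([453,-280,150],s))
E
```

```text
[564.39011619 -23.91001338 205.79918192] 12.35 [-0.34003404 -0.06168526 -0.14442939] [-2.49708507e-01  4.15384492e-01  1.42051892e+00  1.83495836e-05
  1.29673946e+00 -8.71524644e-01]
s6.png
70 [293.74285714 267.57142857]
32 [309.8125  216.59375]
s8.png
74 [294.17567568 272.63513514]
35 [309.22857143 221.74285714]
1 [309. 269.]
107 [[306.0, 220.0], [293.7, 270.7]]
121 [[306.2, 214.9], [293.7, 265.2]]
115 [[306.1, 217.1], [293.7, 267.5]]
105 [[306.0, 220.7], [293.6, 271.4]]
[-0.71445218 -1.20018108  0.27696238]
```

Both balls came down 5.1 px, about 14 mm, so the wheel is fully home. Now the collar.

servo_tool([
  [[-0.06,-0.1,0],[0,0,0],0.5],
  [[-0.11,-0.18,0],[0,0,0],0.6],
  [[-0.11,-0.18,0],[0,0,0],0.7],
  [[-0.11,-0.18,0],[0,0,0],0.7],
  [[-0.11,-0.18,0],[0,0,0],0.7],
  [[-0.11,-0.18,0.1],[0,0,0],0.7],
  [[-0.1,-0.2,0.18],[0,0,0],0.7],
  [[0,0,0],[0,0,0],0.7],
])

```text
time_s: 13.25
eef_pos: [449.4, -275.5, 144.8]
ee_rot: [-0.004, 0.459, 0.888, 0.001]
force: [-0.2, 0.1, -0.5]
grip_width: 0.697
grip_force: 0.0
```

```bash
python3 - <<'E'
from h import *
im,s=snap("wrist","w9.png"); print(s["eef_pos"],s["time_s"]); print(proj("wrist",[[453,-280,20],[453,-280,0]],s))
hsv=cv2.cvtColor(im,cv2.COLOR_BGR2HSV); w=((hsv[...,1]<60)&(hsv[...,2]>70)).astype(np.uint8)
n,l,st,ce=cv2.connectedComponentsWithStats(w)
for k in np.argsort(-st[1:,4])[:6]+1: print(st[k],ce[k])
E
```

```text
[ 449.35144945 -275.45160268  144.81408886] 13.25
[[276.44326414 209.16114602]
 [276.47080884 202.32497659]]
[ 481    0   79  108 6128] [528.14849869  50.77872063]
[ 251  189   43   46 1133] [272.3592233  212.11473963]
[169 266  34  55 742] [184.5916442  292.67115903]
[349 265  35  56 737] [366.40162822 292.21845319]
[127 349  17  14 140] [136.16428571 354.6       ]
[200 369  24   7 126] [211.8968254  372.07142857]
```

View pics/w9.png

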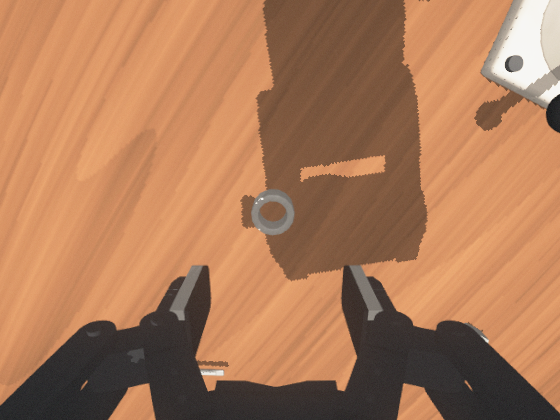

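The collar is at (273,212). That was the last picture to view, so from here I use numbers only.

```bash
python3 - <<'E'
from h import *
s=telemetry.sense()
c=ray("wrist",[(272.7,212)],16,s)[0]; print(c,go([c[0],c[1],2],s))
E
```

```text
[ 454.99694647 -284.34148518   16.        ] [-0.05657856 -0.01236639  0.72395763]
```

servo_tool([
  [[-0.057,-0.013,0.05],[0,0,0],0.65],
  [[0,0,0.2],[0,0,0],0.65],
  [[0,0,0.2],[0,0,0],0.65],
  [[0,0,0.15],[0,0,0],0.65],
  [[0,0,0.09],[0,0,0],0.65],
  [[0,0,0.015],[0,0,0],0.65],
  [[0,0,0],[0,0,0],0.65],
])

```text
time_s: 14.0
eef_pos: [458.0, -283.9, 8.9]
ee_rot: [0.0, 0.457, 0.89, 0.0]
force: [1.5, -1.0, -0.0]
grip_width: 0.652
grip_force: 0.0
```

```bash
python3 - <<'E'
from h import *
im,s=snap("wrist","w10.png"); print(s["eef_pos"],s["ee_rot"],s["force"])
hsv=cv2.cvtColor(im,cv2.COLOR_BGR2HSV); w=((hsv[...,1]<60)&(hsv[...,2]>70)).astype(np.uint8)
n,l,st,ce=cv2.connectedComponentsWithStats(w)
for k in np.argsort(-st[1:,4])[:6]+1: print(st[k],ce[k])
print(proj("wrist",[[455,-284,20]],s))
E
```

```text
[ 457.98011555 -283.89389224    8.89114888] [2.95052008e-05 4.56516084e-01 8.89715159e-01 2.49742528e-05] [ 1.47411695 -1.01974007 -0.00895172]
[ 224  235   81   86 4670] [264.27002141 278.31927195]
[ 123  265   86   84 1829] [175.9650082  312.00492072]
[344 264  33  57 737] [360.01356852 290.76933514]
[ 70 327  54  22 549] [ 98.71584699 336.1147541 ]
[129 347  22  15 209] [139.68899522 353.5215311 ]
[157 402  16  18  85] [162.6        412.10588235]
[[269.61859762 286.00226215]]
```

```bash
python3 - <<'E'
from h import *
s=telemetry.sense()
c=ray("wrist",[(264.5,278)],16,s)[0]; print(c,go([c[0],c[1],3],s))
e=s["eef_pos"]; th=np.linspace(0,6.28,60)
for o in [c[:2]]:
    P=proj("wrist",np.vstack([np.c_[o[0]+18*np.cos(th),o[1]+18*np.sin(th),0*th+z] for z in(0,20)]),s); print(P.min(0),P.max(0))
E
```

```text
[ 452.52367729 -284.70597258   16.        ] [ 0.01504308 -0.02418641  0.03266142]
[222.79792602 227.42155946] [305.67776626 317.4959063 ]
```

servo_tool([
  [[0.006,-0.024,0.01],[0,0,0],0.65],
  [[0,0,0.017],[0,0,0],0.65],
  [[0,0,0],[0,0,0],0.5],
  [[0,0,0],[0,0,0],0.35],
  [[0,0,0],[0,0,0],0.2],
  [[0,0,0],[0,0,0],0.2],
  [[0,0,0],[0,0,0],0.2],
  [[0,0,0],[0,0,0],0.2],
], squeeze=40)

```text
time_s: 14.85
eef_pos: [452.9, -286.4, 3.6]
ee_rot: [0.0, 0.457, 0.89, -0.0]
force: [-1.7, 1.0, 5.6]
grip_width: 0.407
grip_force: 39.9
```

servo_tool([
  [[0,0,-0.05],[0,0,0],0.2],
  [[0,0,-0.2],[0,0,0],0.2],
  [[0,0,-0.22],[0,0,0],0.2],
  [[0,0,-0.22],[0,0,0],0.2],
  [[0,0,-0.22],[0,0,0],0.2],
  [[0.04,0.07,-0.05],[0,0,0],0.2],
  [[0.11,0.18,0],[0,0,0],0.2],
  [[0.12,0.19,0],[0,0,0],0.2],
])

```text
time_s: 15.65
eef_pos: [493.1, -189.9, 195.2]
ee_rot: [0.0, 0.458, 0.889, 0.0]
force: [0.2, 0.2, 0.0]
grip_width: 0.405
grip_force: 40.1
```

servo_tool([
  [[0.12,0.19,0],[0,0,0],0.2],
  [[0.12,0.19,0],[0,0,0],0.2],
  [[0.11,0.18,0],[0,0,0],0.2],
  [[0.07,0.14,0],[0,0,0],0.2],
  [[0.037,0.073,0],[0,0,0],0.2],
  [[0,0,0],[0,0,0],0.2],
  [[0,0,0],[0,0,0],0.2],
])

```text
time_s: 16.35
eef_pos: [565.0, -27.3, 194.8]
ee_rot: [-0.0, 0.457, 0.889, -0.0]
force: [-0.1, -0.1, -0.1]
grip_width: 0.402
grip_force: 40.1
```

```bash
python3 - <<'E'
from h import *
im,s=snap("wrist","w11.png"); e=s["eef_pos"]; print(e,s["ee_rot"],s["force"],s["grip_width"],s["time_s"])
print("go",go([562.8,-23.5,e[2]],s))
th=np.linspace(0,6.28,60); R=tool_R(s)
# collar in hand: render model rings at offsets along tool x and compare edges
g=cv2.GaussianBlur(cv2.cvtColor(im,cv2.COLOR_BGR2GRAY),(3,3),0); G=np.hypot(cv2.Sobel(g,5,1,0),cv2.Sobel(g,5,0,1))
best=[]
for dx in np.arange(-8,9,1.):
  for dy in np.arange(-3,4,1.):
    for dz in (12,14,16,18,20):   # top above TCP
      P=np.vstack([np.c_[dx+r*np.cos(th),dy+r*np.sin(th),0*th-dz] for r in(18,11.7)])@R.T+e
      p=proj("wrist",P,s).round().astype(int); best.append((np.minimum(G[p[:,1],p[:,0]],150).mean(),dx,dy,dz))
print(sorted(best)[-6:])
print(np.round(proj("wrist",[e-R[:,2]*16],s)))
v=cv2.cvtColor(im,cv2.COLOR_BGR2HSV)
for r in range(220,345,8): print(r,v[r,215:340:6,2])
E
```

```text
[565.0078357  -27.25563096 194.81166484] [-3.52818217e-04  4.56971576e-01  8.89481186e-01 -2.72616793e-04] [-0.11475121 -0.14850472 -0.12924766] 0.4018637671302008 16.35
go [2.16941339e-02 1.96139491e-03 6.62741323e-06]
[(np.float32(51.88899), np.float64(1.0), np.float64(0.0), 18), (np.float32(56.864395), np.float64(-2.0), np.float64(0.0), 14), (np.float32(58.97685), np.float64(-3.0), np.float64(0.0), 12), (np.float32(61.61604), np.float64(0.0), np.float64(0.0), 16), (np.float32(63.236904), np.float64(-2.0), np.float64(0.0), 12), (np.float32(66.511894), np.float64(-1.0), np.float64(0.0), 14)]
[[275. 295.]]
220 [246 247 230 152 149 153 153 154 112 116 116 114 112 139 145 150 149 145
 151 120 117]
228 [208 212 235 152 153 151 152 126 129 129 129 134 130 128 145 147 149 147
 148 122 124]
236 [127 124 129 153 151 152 150 148 130 135 138 135 126 126 148 148 148 150
 136 134 131]
244 [122 129 132 134 151 150 147 150 117 120 119 116 115 142 149 146 145 136
 122 116 123]
252 [194 220 234 207 199 152 131 116 119 120 120 119 116 114 118 144 165 117
 128 121 118]
260 [235 214 166 187 217 116 11
[... 269 characters left out ...]
3 111 211 209 212 204 211 215 204 115 134 137  55
  59 122 125]
292 [123 124  58  55 137 133 112 111 191 206 219 214 212 116 111 135 133  91
  58 123 124]
300 [123 124  55  54 135 134 115 111 115 116 117 116 116 113 109 138 137  57
  60  97 126]
308 [ 53 141  59  55 140 135 136 114 117 114 117 121 117 116 121 136 131  58
  60  91 123]
316 [ 59  56  55  54 207 134 141 141 125 118 118 118 121 139 136 131 216  56
  61  64  62]
324 [ 57  53  57  56 219 223 218 137 137 136 135 139 137 134 216 213 210 111
  59  59  58]
332 [ 57  50  59 136 224 219 209 212 204 199 214 217 217 213 207 209 197 192
  59  56  60]
340 [ 50  52  60 223 218 208 212 202 196 219 217 216 212 200 208 198 187 210
  61  55  54]
```

```bash
python3 - <<'E'
from h import *
import json
s=telemetry.sense()
def fit(fn,s):
    im=cv2.imread("pics/"+fn); g=cv2.GaussianBlur(cv2.cvtColor(im,cv2.COLOR_BGR2GRAY),(3,3),0); G=np.hypot(cv2.Sobel(g,5,1,0),cv2.Sobel(g,5,0,1))
    th=np.linspace(0,6.28,60); best=[]
    for x in np.arange(556,570,.5):
      for y in np.arange(-30,-17,.5):
        P=np.vstack([np.c_[x+r*np.cos(th),y+r*np.sin(th),0*th+z] for r,z in((6,155),(10,149))])
        p=proj("wrist",P,s).round().astype(int); best.append((np.minimum(G[p[:,1],p[:,0]],60).mean(),x,y))
    print(fn,[tuple(np.round(b,1).tolist()) for b in sorted(best)[-6:]])
fit("w11.png",s)
s8=dict(eef_pos=np.array([564.39,-23.91,205.8]),ee_rot=[.004,.457,.89,.001]); fit("w8.png",s8)
s7=dict(eef_pos=np.array([562.095,-23.37,189.65]),ee_rot=[0,.457,.8895,0]); fit("w7.png",s7)
E
```

```text
w11.png [(26.7, 558.5, -17.5), (27.1, 558.0, -17.5), (27.1, 559.0, -18.5), (27.2, 558.5, -18.5), (27.5, 558.5, -18.0), (27.9, 558.0, -18.0)]
w8.png [(34.1, 564.5, -26.5), (35.9, 565.0, -26.5), (37.3, 564.5, -25.5), (37.5, 565.0, -26.0), (37.8, 564.5, -26.0), (38.2, 565.0, -25.5)]
w7.png [(33.1, 564.5, -25.5), (34.1, 565.0, -25.5), (34.4, 565.5, -26.0), (34.8, 565.0, -26.0), (35.0, 565.0, -26.5), (35.4, 564.5, -26.0)]
```

servo_tool([
  [[0.015,0.003,0.05],[0,0,0],0.2],
  [[0,0,0.1],[0,0,0],0.2],
  [[0,0,0.02],[0,0,0],0.2],
  [[0,0,0.015],[0,0,0],0.2],
  [[0,0,0.01],[0,0,0],0.2],
  [[0,0,0],[0,0,0],0.2],
])

```text
time_s: 17.0
eef_pos: [564.2, -24.2, 156.4]
ee_rot: [0.0, 0.457, 0.889, 0.0]
force: [-0.5, 1.0, -0.4]
grip_width: 0.405
grip_force: 40.1
```

servo_tool([
  [[0,0,0.01],[0,0,0],0.2],
  [[0,0,0.01],[0,0,0],0.2],
  [[0,0,0],[0,0,0],0.2],
])

```text
time_s: 17.3
eef_pos: [564.1, -24.0, 152.0]
ee_rot: [-0.0, 0.457, 0.889, -0.0]
force: [0.2, -0.3, -1.1]
grip_width: 0.403
grip_force: 40.1
```

servo_tool([
  [[0,0,0.015],[0,0,0],0.2],
  [[0,0,0.015],[0,0,0],0.2],
  [[0,0,0],[0,0,0],0.2],
])

```text
time_s: 17.6
eef_pos: [564.0, -24.1, 145.6]
ee_rot: [-0.0, 0.457, 0.889, -0.0]
force: [-0.2, -0.4, -0.3]
grip_width: 0.407
grip_force: 40.1
```

It's on the nose with no side force. I'll lower to the hub.

servo_tool([
  [[0,0,0.03],[0,0,0],0.2],
  [[0,0,0.03],[0,0,0],0.2],
  [[0,0,0.025],[0,0,0],0.2],
  [[0,0,0.015],[0,0,0],0.2],
  [[0,0,0],[0,0,0],0.2],
])

```text
time_s: 18.1
eef_pos: [563.9, -24.1, 125.5]
ee_rot: [-0.0, 0.457, 0.889, -0.0]
force: [0.2, -2.6, -1.8]
grip_width: 0.406
grip_force: 40.0
```

servo_tool([
  [[0,0,0.01],[0,0,0],0.2],
  [[0,0,0.006],[0,0,0],0.2],
  [[0,0,0],[0,0,0],0.2],
])

```text
time_s: 18.4
eef_pos: [564.2, -24.1, 123.0]
ee_rot: [0.0, 0.457, 0.889, 0.0]
force: [0.8, -2.7, -0.7]
grip_width: 0.404
grip_force: 40.1
```

servo_tool([
  [[0,0,0.008],[0,0,0],0.2],
  [[0,0,0],[0,0,0],0.2],
])

```text
time_s: 18.6
eef_pos: [564.2, -24.0, 121.3]
ee_rot: [0.0, 0.457, 0.889, 0.0]
force: [1.4, -2.7, 0.0]
grip_width: 0.404
grip_force: 40.1
```

servo_tool([
  [[0,0,0.006],[0,0,0],0.2],
  [[0,0,0],[0,0,0],0.2],
])

```text
time_s: 18.8
eef_pos: [564.3, -24.1, 120.6]
ee_rot: [0.0, 0.457, 0.889, 0.0]
force: [-0.0, -2.9, 4.0]
grip_width: 0.402
grip_force: 40.5
```

Contact at TCP 120.6, which matches a hub top at 117. Now I release and retreat straight up.

servo_tool([
  [[0,0,0],[0,0,0],0.45],
  [[0,0,0],[0,0,0],0.55],
  [[0,0,0],[0,0,0],0.6],
  [[0,0,-0.03],[0,0,0],0.6],
  [[0,0,-0.15],[0,0,0],0.6],
  [[0,0,-0.22],[0,0,0],0.6],
  [[0,0,-0.1],[0,0,0],0.6],
  [[0,0,0],[0,0,0],0.6],
])

```text
time_s: 19.6
eef_pos: [565.2, -24.1, 223.7]
ee_rot: [0.003, 0.457, 0.89, 0.001]
force: [0.1, -0.4, -0.4]
grip_width: 0.598
grip_force: 0.0
```

```bash
python3 - <<'E'
from h import *
im,s=snap("wrist","w12.png"); e=s["eef_pos"]; print(e,s["force"],s["time_s"])
th=np.linspace(0,6.28,60)
g=cv2.GaussianBlur(cv2.cvtColor(im,cv2.COLOR_BGR2GRAY),(3,3),0); G=np.hypot(cv2.Sobel(g,5,1,0),cv2.Sobel(g,5,0,1))
best=[]
for z in range(129,154,2):
 for x in np.arange(556,570,.5):
  for y in np.arange(-32,-17,.5):
   P=np.c_[x+18*np.cos(th),y+18*np.sin(th),0*th+z]
   p=proj("wrist",P,s).round().astype(int); best.append((np.minimum(G[p[:,1],p[:,0]],120).mean(),x,y,z))
print([tuple(np.round(b,1).tolist()) for b in sorted(best)[-8:]])
b,_=snap("side","s12.png")
a=cv2.imread("pics/s8.png")
d=cv2.absdiff(a,b).max(2); d[d<35]=0
ys,xs=np.where(d[180:300,240:330]); print(xs.min()+240,xs.max()+240,ys.min()+180,ys.max()+180,len(xs))
print(proj("side",[[564,-24,137],[564,-24,117],[564,-24,155]]))
for r in range(206,252,3): print(r,b[r,262:296:3].max(1),a[r,262:296:3].max(1))
E
```

```text
[565.22822198 -24.12693392 223.68542032] [ 0.10879884 -0.44449494 -0.43996741] 19.6Traceback (most recent call last):
  File "<stdin>", line 10, in <module>
  File "h.py", line 16, in proj
    m,R,t=RT(name,s); return cv2.projectPoints(np.array(X,float).reshape(-1,3),cv2.Rodrigues(R)[0],t,K(m),np.array(m["dist"],float))[0].reshape(-1,2)
          ~~^^^^^^^^
  File "h.py", line 7, in RT
    m=optics.camera_model(name)
ValueError: time passes only in moves, steps and waits
```

```bash
python3 - <<'E'
from h import *
s=telemetry.sense(); im=cv2.imread("pics/w12.png")
m,R,t=RT("wrist",s); rv=cv2.Rodrigues(R)[0]; Km=K(m); D=np.array(m["dist"],float)
th=np.linspace(0,6.28,60)
g=cv2.GaussianBlur(cv2.cvtColor(im,cv2.COLOR_BGR2GRAY),(3,3),0); G=np.hypot(cv2.Sobel(g,5,1,0),cv2.Sobel(g,5,0,1))
best=[]
for z in range(129,154,2):
 for x in np.arange(556,571,.5):
  for y in np.arange(-34,-17,.5):
   p=cv2.projectPoints(np.c_[x+18*np.cos(th),y+18*np.sin(th),0*th+z],rv,t,Km,D)[0].reshape(-1,2).round().astype(int); best.append((np.minimum(G[p[:,1],p[:,0]],120).mean(),x,y,z))
print([tuple(np.round(b,1).tolist()) for b in sorted(best)[-8:]])
b,_=snap("side","s12.png"); a=cv2.imread("pics/s8.png")
print(proj("side",[[564,-24,137],[564,-24,117],[564,-24,155]]))
for r in range(209,252,3): print(r,b[r,259:299:3].max(1),a[r,259:299:3].max(1))
E
```

```text
[(61.1, 564.0, -24.5, 131.0), (61.3, 564.0, -25.5, 129.0), (61.7, 564.5, -25.5, 129.0), (62.0, 563.5, -24.5, 131.0), (62.1, 564.0, -24.0, 131.0), (62.6, 564.0, -24.5, 129.0), (62.8, 564.5, -24.5, 129.0), (64.3, 564.0, -25.0, 129.0)]
[[277.66523421 229.42199654]
 [277.75466152 237.10993083]
 [277.58304204 222.34897557]]
209 [144 138 139 137 136 139 139 141 145 140 138 143 141 142] [144 139 138 115  88  73 104 142 146 144 141 144 140 142]
212 [143 142 140 139 139 134 138 141 141 146 139 138 143 139] [141 145 141 138 136 133 135 142 141 146 144 139 144 140]
215 [137 140 140 140 138 137 136 136 141 141 142 143 139 140] [138 142 141 139 135 136 136 137 143 140 142 145 137 142]
218 [133 134 141 141 141 139 139 135 135 143 141 145 141 140] [137 135 144 144 140 139 139 134 135 144 143 143 141 139]
221 [138 136 137 142 142 141 129 132 137 134 144 147 144 142] [139 134 136 139 142 143 129 133 137 134 144 145 141 143]
224 [144 138 135 136 134 120  88  88 123 138 133 143 146 136] [145 140 136 138 135 118  85  89 122 136 136 141 147 138]
227 [147 145 137 136 143  95  90  89  94 133 140 133 127  9
[... 320 characters left out ...]
9  95  88  87  86  83  82  90  89 118 142] [137 140  99 148 161  91  82  82  83  94  92  93 119 141]
239 [ 89  90  90  88  91  86  89  88  82  85  90  93 123 145] [ 89  92  87 114 160 101  81  87  79  91  91  91 123 148]
242 [ 97  90  84  91 123  92  88  84  85  89  90  90 109 135] [ 97  90  88  91 137 108  89  83  89  89  94  88 109 133]
245 [133 116  85  90  92  87  89  90  90  91  95  88  77  70] [134 119  84  90  86  92  90  90  88  90  91  91  80  71]
248 [138 127  88  90  90  93  93  92  93 106  97  88  75  70] [142 126  89  91  90  91  92  91  93 100  90  90  77  69]
251 [132 133  95  94  94  94  96  93  98 116  90  89  77  74] [134 134  92  91  92  94  96  95 111 120  93  89  76  71]
```

```bash
python3 - <<'E'
from h import *
print(telemetry.sense()["force"]); print(ctrl.finish_job())
E
```

```text
[-0.70918432 -0.49535801  0.27527623]
the job is handed in; nothing more can be done
None
```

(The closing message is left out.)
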